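# Clear the walnut shells into the board's scrap tray

### The arm

A 7-joint arm with a two-finger parallel gripper is mounted at the origin on a cart in front of the work surface, level with it; the furniture and walls round the work are solid. World frame = base frame: x ahead of the robot, y to its left, z up, the work surface at z = 0. Lengths are in m, angles in rad, forces in N, time in s.
With the tool pointing down it reaches from about 0.375 to 0.925 m from the base axis. Payload 3.1 kg.
Tool frame: the origin (TCP) lies on the centre line of the jaws, within the pads' length; the fingertips stand 22 mm ahead of it and the grasp point (between the pads) lies 3 mm ahead of it; z points along the fingers, y is the line along which they close (so a half turn about z gives the same grasp; the last joint's range is limited). The gripper opens to 85 mm and grips with 20 to 120 N. Pads are 22 mm wide; open, the fingers measure 114 mm over their backs; the gripper's body (76 mm by 85 mm) begins 54 mm behind the grasp point. The pads swing forward as they close: fully open they stand 13 mm farther back than shut.
Start: joints at [-1.425, 0.383, 0.044, 1.598, -0.018, 1.161, -0.05], TCP at [0.157, 0.631, 0.253] pointing down, gripper open.
Joint ranges: [-2.61, 2.61], [-0.41, 2.15], [-1.48, 1.57], [0, 2.5], [-1.57, 4.71], [0.05, 1.97], [-2.85, 2.85]. Speed limits (rad/s): [2.79, 2.79, 3.14, 3.14, 3.14, 3.14, 3.14].

### API

Orientations are given as a unit quaternion [x, y, z, w].
In Python, from rig import r gives the robot as it stands.
- The arm moves only by the tool drive_tool, never from a script. Its argument "motion" is a list of rows, each a list of 4 numbers: the shift along the tool's x, y, z in mm, then the turn about the tool's z in degrees. A call has 1 to 5 rows; each row shifts and turns the commanded pose from where the row before left it, along the tool's axes as they then stand; what a row does not reach is not made up. A row lasts 1/10 s, in which the tool goes at most 50 mm and 8.59 degrees, less where a joint would pass 70% of its speed; a pose out of reach is approached as far as the arm can. A call is refused whole if a number of a shift passes 50 or a number of a turn 8.59, either way. A call with a gripper value outside its range is refused whole. "fingers" is the opening in per cent of the stroke, from 0 (shut) to 100 (fully open), set as the call begins (left out, the last holds). The fingers move at their own pace and stop on an object; "force" is the grip in N (left out, the last holds). Time passes only in rows, so rows that do not move let the fingers close. It gives the time, the measured TCP pose, the force, the opening and the grip force at its end, in the units of the state.
- r.get_obs(): the state, without advancing time (a new reading comes with each control period).
- r.camera(name): name is "side" or "top"; returns the picture (480x640x3 uint8, blue, green, red); there is no depth.
- r.camera_model(name): a dict with "camera_matrix" (3x3 intrinsics, pixels), "k1" (the pictures are not rectified: a ray, as slopes to the right and down, at radius r is drawn at 1 + k1 r^2 times it, then the intrinsics apply), "origin" and "orientation" of the camera in the world. Camera axes: x right, y up, looking along -z (the intrinsics and any distortion apply to the point x, -y, -z); pixel columns grow to the right and rows downward; lengths in m; the calibration is good to about 2 mm. A picture is of the moment at which its call begins. camera_model takes no time and is no camera call.
- r.hand_in(): hands the job in; it is judged then, once.
The state is a dict: "t": time; "joint_pos": joint angles; "qd": joint speeds; "joint_torque": joint torques, N m; "position": TCP position; "eef_rot": TCP orientation; "ft_force": force on the tool from outside, world axes, zero at the start; "moment": the same for the moment, N m; "grip_width": finger opening in m; "gripper_force": force on a finger pad.
Only numpy, scipy, OpenCV 4.12 (cv2) and the standard library are available. Lean on these libraries where they do the work, as an engineer would, in place of code of your own. Each camera call takes 0.05 s, during which the arm holds its last target. There are 200 camera calls.

### The job

Clear up after the nut cracking: with closed fingers sweep the three walnut shell halves along the chopping board and off its open end into the scrap tray that stands pulled out below it, then push the tray fully home under the board with the fingertips. Only sweep and push: do not pick the shells up, and leave the nutcracker lying on the board, the dish of nuts, the measuring cup and the mug where they are.

Things in the scene. Friction and masses are not known exactly. Their poses are not given: they have to be found in the camera images.
- board: raised wooden chopping board, fixed, 260 mm (its x) by 380 mm (its y); origin under its centre on the table; its top is 54 mm above the table. A rim 10 mm wide and 8 mm high runs along both long sides (x = -0.130 and +0.130) and along the closed end (y = +0.190); the end at y = -0.190 is open, without a rim, and the scrap tray slides out there.
- board_edge (a point): middle of the board's open end, on its top edge: (0, -0.190, 0.054) in the board's frame, axes as the board's; shells are swept along the board's -y over this edge
- scrap_tray (a joint): how far the scrap tray is pulled out from under the board, along the board's -y, in m: 0 is fully home (a firm stop, front panel against the board's end), 0.135 fully out; it starts 0.105 to 0.135 out. It slides with about 2 to 3 N and stays where it is left.
- tray_front (a point): centre of the outer face of the tray's wooden front panel, 28 mm above the table; axes as the board's, so the face looks along the board's -y. The panel is 256 mm wide, 12 mm thick and reaches from 5 to 51 mm above the table. When home this point is at y = -0.202 in the board's frame.
- tray_floor (a point): centre of the floor of the aluminium scrap tray, 8 mm above the table, moves with the tray; axes as the board's. Inside the tray measures 228 mm (x) by 252 mm (y), its walls stand 31 mm above the floor. Pulled out, its front part lies open beyond the board's open end and the rest is under the board.
- shell_1: half a walnut shell, brown and furrowed, lying dome up on the board: 36 mm across, 15.5 mm high, about 11 to 19 g; origin at the centre of its flat underside, 54 mm above the table while it lies on the board. It slides easily when pushed at its foot.
- shell_2: half a walnut shell, brown and furrowed, lying dome up on the board: 36 mm across, 15.5 mm high, about 11 to 19 g; origin at the centre of its flat underside, 54 mm above the table while it lies on the board. It slides easily when pushed at its foot.
- shell_3: half a walnut shell, brown and furrowed, lying dome up on the board: 36 mm across, 15.5 mm high, about 11 to 19 g; origin at the centre of its flat underside, 54 mm above the table while it lies on the board. It slides easily when pushed at its foot.
- nutcracker: steel hinged nutcracker lying flat across the closed end of the board, loose: 157 mm long (its x), 42 mm wide, 13 mm high; origin under its middle. Stays where it is.
- nut_dish: blue dish heaped with whole walnuts, loose: 128 mm across, 70 mm high to the top nut; origin under its centre. Stays where it is.
- measuring_cup: small metal measuring cup with a long handle, loose: 68 x 136 x 33 mm; origin under its middle, handle along its y. Stays where it is.
- mug: white mug with red lines, loose: 82 x 112 x 94 mm with its handle; origin under its middle. Stays where it is.

How it is judged:
By the outcome, as a careful person would: the job done as asked, in the order asked, and still so for the second after the job is handed in, with the robot touching nothing.
It also fails if it takes over 67 s, if anything falls off the work surface, if the arm or the gripper's body presses on something with over 40 N, if the wrist force passes 120 N, or if a joint passes its speed limit or range.

## Working session

There is one attempt and no reset: what is moved stays moved. The work goes in short steps, Python scripts to look and compute and a tool call to move; the robot and the scene stay as the last step left them, time stands still between calls to the robot, and variables do not carry over. Pictures are saved under pics/ and viewed, at most 10 in all, crops included, and the job is handed in when it is done.

Besides the shell and the picture viewer there is one more tool, called after "Request:" in YAML: its name, and indented under it one key for each argument. drive_tool: Moves the arm, as the interface text tells. Its arguments: {"type":"object","properties":{"motion":{"type":"array"},"fingers":{"type":"number"},"force":{"type":"number"}},"required":["motion"]}

```bash
mkdir -p pics; cat > h.py <<'E'
import numpy as np, cv2
from scipy.spatial.transform import Rotation as R
from rig import r
def ray(name,uv):
    m=r.camera_model(name);K=np.array(m["camera_matrix"]);k=m["k1"]
    uv=np.atleast_2d(np.array(uv,float))
    p=cv2.undistortPoints(uv[:,None],K,np.array([k,0,0,0.]))[:,0]
    d=np.c_[p[:,0],-p[:,1],-np.ones(len(p))]
    q=m["orientation"]
    M=R.from_quat(q) if np.size(q)==4 else R.from_matrix(q)
    return np.array(m["origin"]),M.apply(d)
def plane(name,uv,z):
    o,d=ray(name,uv); return o+d*((z-o[2])/d[:,2])[:,None]
def tri(uvt,uvs):
    o1,d1=ray("top",uvt);o2,d2=ray("side",uvs);d1=d1[0];d2=d2[0]
    s=np.linalg.lstsq(np.c_[d1,-d2],o2-o1,rcond=None)[0]
    a=o1+s[0]*d1;b=o2+s[1]*d2
    return (a+b)/2,np.linalg.norm(a-b)
E
python3 - <<'E'
from h import *
for n in("top","side"):
    cv2.imwrite(f"pics/{n}0.png",r.camera(n)); print(r.camera_model(n))
print(r.get_obs())
E
```

```text
{'camera_matrix': array([[454.45161974,   0.        , 324.60682413],
       [  0.        , 454.45161974, 234.15437962],
       [  0.        ,   0.        ,   1.        ]]), 'k1': -0.046091752037193956, 'origin': array([ 0.33368951, -0.01297183,  1.23158366]), 'orientation': array([-0.05138216,  0.05160054,  0.70624008, -0.70421745])}
{'camera_matrix': array([[498.2237279 ,   0.        , 324.78186423],
       [  0.        , 498.2237279 , 236.52203215],
       [  0.        ,   0.        ,   1.        ]]), 'k1': -0.06334592539337182, 'origin': array([-0.90484669,  0.12984332,  0.75438935]), 'orientation': array([-0.34518905,  0.39519506,  0.63704291, -0.56466071])}
{'t': 0.1, 'joint_pos': array([-1.42482735,  0.38378772,  0.04384377,  1.59948837, -0.01790243,
        1.16121847, -0.0498793 ]), 'qd': array([ 1.68086128e-05, -2.80438941e-03, -5.39597302e-04, -3.70265973e-03,
        4.94733511e-04,  1.83256571e-05,  4.08374202e-04]), 'joint_torque': array([ 2.38914079e-03, -4.34725392e+01,  1.02924507e+00, -2.50454879e+01,
        1.09323495e-02,  5.51653036e-03,  7.00911926e-06]), 'position': array([0.15668631, 0.62996224, 0.25195747]), 'eef_rot': array([ 1.21537275e-01,  9.92586075e-01, -1.25172433e-03, -8.59627819e-05]), 'ft_force': array([0.18812626, 0.06860005, 0.24432288]), 'moment': array([ 0.01333893, -0.02301674,  0.03543236]), 'gripper_force': 0.0, 'grip_width': 0.08535825793753167}
```

View pics/top0.png

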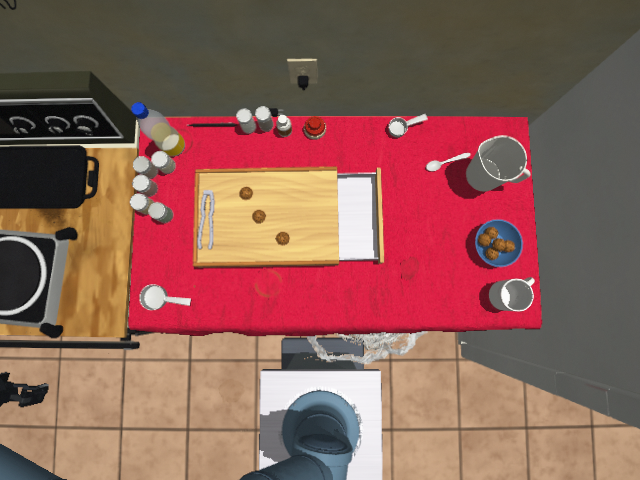

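View pics/side0.png

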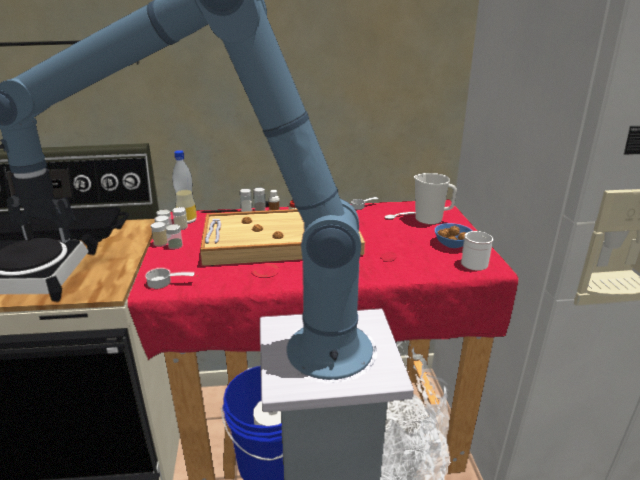

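The top view shows the board with corners at about (195,170), (337,168), (338,264) and (194,266). Its open end faces right. The shells are at (246,193), (259,216) and (283,238), the nutcracker is at x≈207, and the tray front is at x≈381. The side view shows the shells at (247,219), (257,228) and (278,235).

```bash
python3 - <<'E'
from h import *
def shells(n,box):
    im=cv2.imread(f"pics/{n}0.png");x0,y0,x1,y1=box
    hsv=cv2.cvtColor(im,cv2.COLOR_BGR2HSV)[y0:y1,x0:x1]
    m=((hsv[...,2]<150)&(hsv[...,1]>90)).astype(np.uint8)
    k,l,s,c=cv2.connectedComponentsWithStats(m)
    return [(c[i]+[x0,y0],s[i]) for i in range(1,k) if s[i,4]>15]
T=shells("top",(218,178,330,258));S=shells("side",(232,213,292,242))
for c,s in T: print("T",c.round(1),s,plane("top",c,.064).round(4))
for c,s in S: print("S",c.round(1),s,plane("side",c,.064).round(4))
if len(T)==len(S):
    for a,b in zip(sorted(T,key=lambda t:t[0][0]),sorted(S,key=lambda t:t[0][0])): print("tri",tri(a[0],b[0]))
c=[(195,170),(337,168),(338,264),(194,266)]
P=plane("top",c,.058);print("board",P.round(4))
print("tray front", plane("top",[(377,169),(381,169),(379,263),(383,262)],.051).round(4))
print("nutcr", plane("top",[(214,192),(213,248),(208,190),(203,248)],.065).round(4))
im=cv2.imread("pics/top0.png")
cv2.imwrite("pics/c.png",cv2.resize(im[155:280,185:395],None,fx=3.8,fy=3.8,interpolation=cv2.INTER_CUBIC))
E
```

```text
T [245.5 193. ] [22  9 13 12 97] [[0.6155 0.1946 0.064 ]]
T [258.5 216.4] [ 34  32  14  13 104] [[0.5526 0.159  0.064 ]]
T [282.1 238.2] [ 57  54  14  13 111] [[0.4949 0.0968 0.064 ]]
S [246.8 213.3] [ 0  0 35  2 47] [[0.6601 0.1966 0.064 ]]
S [245.7 221.3] [10  5 10  6 33] [[0.596  0.1994 0.064 ]]
S [256.4 229. ] [20 13 11  6 36] [[0.5337 0.1643 0.064 ]]
S [277.2 236. ] [41 20 10  6 40] [[0.4767 0.1008 0.064 ]]
board [[ 0.6806  0.333   0.058 ]
 [ 0.6844 -0.0472  0.058 ]
 [ 0.4279 -0.048   0.058 ]
 [ 0.4235  0.3254  0.058 ]]
tray front [[ 0.6835 -0.1548  0.051 ]
 [ 0.6835 -0.1656  0.051 ]
 [ 0.4307 -0.155   0.051 ]
 [ 0.4333 -0.1655  0.051 ]]
nutcr [[0.6182 0.278  0.065 ]
 [0.4695 0.2756 0.065 ]
 [0.6237 0.2941 0.065 ]
 [0.4696 0.3017 0.065 ]]
```

View pics/c.png

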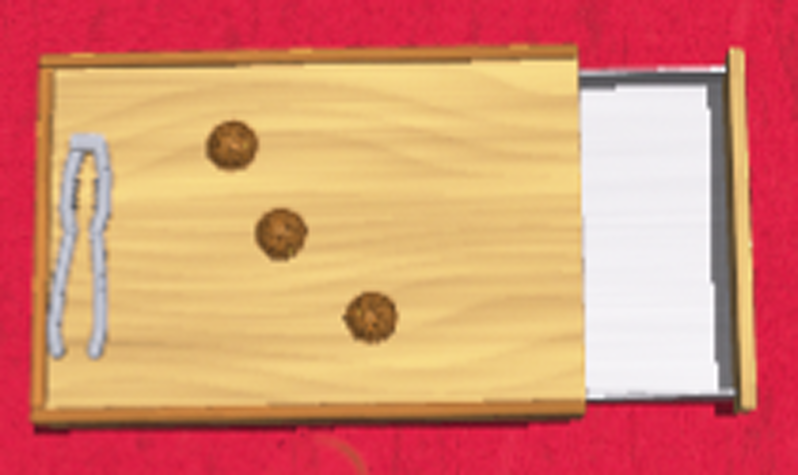

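The crop shows the board tilted by about 0.6–1°. The shells are at crop (232,145), (281,234) and (371,316), in three well-separated lanes. I'll shut the fingers and turn so that their wide side faces along the board.

Request:
drive_tool:
  motion:
    - [0, 0, 0, 8.4]
    - [0, 0, 0, 8.4]
    - [0, 0, 0, 8.4]
    - [0, 0, 0, 8.4]
    - [0, 0, 0, 8.4]
  fingers: 0
  force: 40

```text
t: 0.6
position: [0.1567, 0.6302, 0.2524]
eef_rot: [0.472, 0.882, -0.001, 0.0]
ft_force: [0.5, 0.0, -0.1]
grip_width: 0.0124
gripper_force: 0.0
```

Request:
drive_tool:
  motion:
    - [0, 0, 0, 8.4]
    - [0, 0, 0, 8.4]
    - [0, 0, 0, 8.4]
    - [0, 0, 0, 8.2]
    - [0, 0, 0, 0]

```text
t: 1.1
position: [0.1566, 0.6304, 0.2525]
eef_rot: [0.703, 0.711, -0.001, 0.001]
ft_force: [0.1, 0.3, 0.5]
grip_width: -0.0001
gripper_force: 0.0
```

```bash
python3 - <<'E'
from h import *
for a,b in [((245.5,193),(246.5,220)),((258.5,216.4),(257.2,228)),((282.1,238.2),(278,235))]: print(tri(a,b))
E
```

```text
(array([0.616687  , 0.19646742, 0.05881663]), np.float64(0.0017370197044890927))
(array([0.55381536, 0.16116374, 0.05751102]), np.float64(0.0021617782393030475))
(array([0.49568985, 0.09752617, 0.05774913]), np.float64(0.0004201648697167401))
```

Request:
drive_tool:
  motion:
    - [-40, 28, 0, 0]
    - [-40, 28, 0, 0]
    - [-40, 28, 0, 0]
    - [-40, 28, 0, 0]
    - [-40, 28, 0, 0]

```text
t: 1.6
position: [0.2999, 0.4304, 0.2531]
eef_rot: [0.702, 0.712, -0.0, 0.0]
ft_force: [0.4, 0.1, -0.2]
grip_width: 0.0001
gripper_force: 0.0
```

Request:
drive_tool:
  motion:
    - [-40, 28, 0, 0]
    - [-40, 28, 0, 0]
    - [-40, 28, 0, 0]
    - [-40, 28, 0, 0]
    - [-40, 28, 0, 0]

```text
t: 2.1
position: [0.4419, 0.232, 0.2533]
eef_rot: [0.702, 0.712, 0.0, -0.0]
ft_force: [1.8, 0.3, 0.0]
grip_width: 0.0
gripper_force: 0.0
```

Request:
drive_tool:
  motion:
    - [-40, 28, 0, 0]
    - [-40, 28, 0, 0]
    - [0, 0, 30, 0]
    - [0, 0, 30, 0]
    - [0, 0, 0, 0]

```text
t: 2.6
position: [0.4948, 0.1528, 0.1894]
eef_rot: [0.703, 0.712, -0.005, -0.001]
ft_force: [-1.2, -0.2, -0.1]
grip_width: 0.0002
gripper_force: 0.0
```

Request:
drive_tool:
  motion:
    - [0, 1, 40, 0]
    - [0, 0, 40, 0]
    - [0, 0, 20, 0]
    - [0, 0, 8, 0]
    - [0, 0, 0, 0]

```text
t: 3.1
position: [0.499, 0.155, 0.0853]
eef_rot: [0.702, 0.712, -0.0, -0.0]
ft_force: [0.0, -0.2, -0.3]
grip_width: 0.0002
gripper_force: 0.0
```

Request:
drive_tool:
  motion:
    - [-10, 0, 0, 0]
    - [-10, 0, 0, 0]
    - [-10, 0, 0, 0]
    - [-10, 0, 0, 0]
    - [-10, 0, 0, 0]

```text
t: 3.6
position: [0.5005, 0.1039, 0.0862]
eef_rot: [0.703, 0.711, 0.001, 0.0]
ft_force: [-0.3, 2.1, 3.1]
grip_width: 0.0001
gripper_force: 1.5
```

```bash
python3 - <<'E'
from h import *
a=r.camera("top");b=r.camera("side")
A=cv2.resize(a[155:280,185:395],None,fx=3.8,fy=3.8,interpolation=cv2.INTER_CUBIC)
cv2.imwrite("pics/d.png",A)
o=r.get_obs();print(o["position"],o["ft_force"])
E
```

```text
[0.50039148 0.10249537 0.08591446] [-0.60569075 -0.20679839  0.26726423]
```

View pics/d.png

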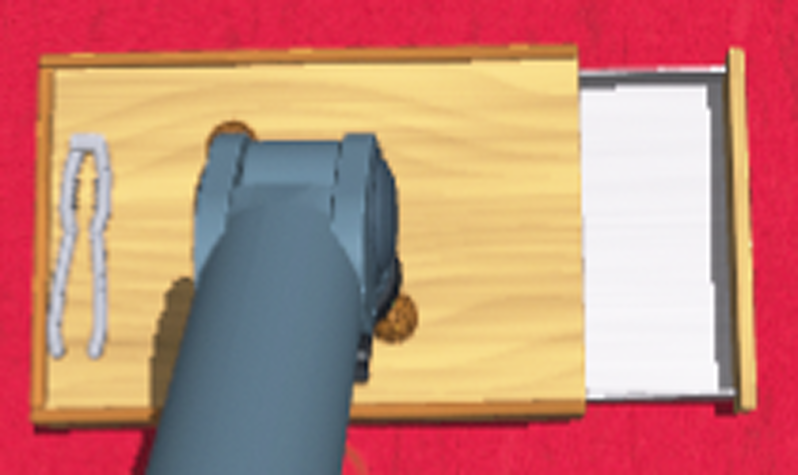

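The fingers have pushed shell 3 to about crop (397,318), but they are riding too high and about 4 mm off in x. I'll back off, go lower, recentre and continue.

Request:
drive_tool:
  motion:
    - [25, 0, 0, 0]
    - [0, -5, 7, 0]
    - [0, 0, 0, 0]
    - [0, 0, 0, 0]

```text
t: 4.1
position: [0.4937, 0.1287, 0.0777]
eef_rot: [0.703, 0.711, -0.001, -0.0]
ft_force: [0.2, -0.2, 1.0]
grip_width: -0.0
gripper_force: 0.0
```

```bash
cat > look.py <<'E'
from h import *
import sys
def comps(n,box):
    im=r.camera(n);x0,y0,x1,y1=box
    hsv=cv2.cvtColor(im,cv2.COLOR_BGR2HSV)[y0:y1,x0:x1]
    m=((hsv[...,2]<160)&(hsv[...,1]>90)&(hsv[...,0]>4)&(hsv[...,0]<28)).astype(np.uint8)
    k,l,s,c=cv2.connectedComponentsWithStats(m)
    for i in range(1,k):
        if s[i,4]>15: q=c[i]+[x0,y0]; print(n,q.round(1),s[i,2:],plane(n,q,.06)[0].round(4))
comps("top",(218,178,332,258))
o=r.get_obs();print(o["position"].round(4),o["ft_force"].round(1))
E
python3 look.py
```

```text
top [245.5 191.3] [14  9 74] [0.6209 0.1954 0.06  ]
top [219.7 240.8] [ 5 22 55] [0.489 0.26  0.06 ]
top [288.1 238.2] [ 14  13 108] [0.4953 0.0815 0.06  ]
[0.4941 0.1285 0.078 ] [ 0.1  0.5 -0.5]
```

Request:
drive_tool:
  motion:
    - [-12, 0, 0, 0]
    - [-10, 0, 0, 0]
    - [-10, 0, 0, 0]
    - [-10, 0, 0, 0]
    - [-10, 0, 0, 0]

```text
t: 4.65
position: [0.4951, 0.0761, 0.0784]
eef_rot: [0.704, 0.711, 0.0, 0.0]
ft_force: [-0.2, -0.2, -0.0]
grip_width: -0.0
gripper_force: 0.2
```

```bash
python3 look.py
```

```text
top [245.6 192.9] [ 13  12 102] [0.6166 0.1951 0.06  ]
top [242.2 243.1] [ 15  28 266] [0.4828 0.201  0.06  ]
top [302.3 239.5] [11 12 69] [0.4917 0.0444 0.06  ]
[0.495  0.0739 0.0784] [-0.1 -1.2 -0.5]
```

Request:
drive_tool:
  motion:
    - [-10, -2, 0, 0]
    - [-10, -1, 0, 0]
    - [-10, 0, 0, 0]
    - [-10, 0, 0, 0]
    - [-10, 0, 0, 0]

```text
t: 5.2
position: [0.4926, 0.0266, 0.0783]
eef_rot: [0.703, 0.711, 0.0, 0.0]
ft_force: [0.1, 0.7, -0.1]
grip_width: 0.0004
gripper_force: 0.2
```

```bash
python3 look.py
```

```text
top [245.7 192.9] [ 13  12 101] [0.6165 0.195  0.06  ]
top [258.5 216.3] [ 14  13 114] [0.5536 0.1598 0.06  ]
top [263.6 243.7] [ 23  29 444] [0.4811 0.1451 0.06  ]
top [323.2 240.1] [ 7 12 37] [ 0.4902 -0.01    0.06  ]
[0.4925 0.0243 0.0784] [ 0.1 -2.1  0.9]
```

Request:
drive_tool:
  motion:
    - [-10, -2, 0, 0]
    - [-10, 0, 0, 0]
    - [-10, 0, 0, 0]
    - [-10, 0, 0, 0]
    - [-10, 0, 0, 0]

```text
t: 5.75
position: [0.4911, -0.0235, 0.0783]
eef_rot: [0.703, 0.711, -0.0, 0.0]
ft_force: [-0.1, 0.8, 0.4]
grip_width: -0.0001
gripper_force: 0.2
```

Request:
drive_tool:
  motion:
    - [-8, 0, 0, 0]
    - [-8, 0, 0, 0]
    - [-6, 0, 0, 0]
    - [0, 0, 0, 0]
    - [0, 0, 0, 0]

```text
t: 6.25
position: [0.4913, -0.0445, 0.0782]
eef_rot: [0.703, 0.711, -0.0, -0.0]
ft_force: [0.1, 0.7, -0.7]
grip_width: 0.0002
gripper_force: 0.0
```

Request:
drive_tool:
  motion:
    - [0, 0, -35, 0]
    - [40, 15, 0, 0]
    - [45, 18, 0, 0]
    - [45, 18, 0, 0]
    - [45, 10, 0, 0]

```text
t: 6.75
position: [0.5517, 0.1339, 0.1137]
eef_rot: [0.703, 0.711, 0.001, 0.0]
ft_force: [0.7, 0.1, -0.6]
grip_width: -0.0001
gripper_force: 0.0
```

```bash
python3 look.py; python3 - <<'E'
from h import *
cv2.imwrite("pics/e.png",cv2.resize(r.camera("top")[155:280,185:395],None,fx=3.8,fy=3.8,interpolation=cv2.INTER_CUBIC))
E
```

```text
[0.5524 0.1459 0.1135] [0.9 8.1 0.3]
```

View pics/e.png

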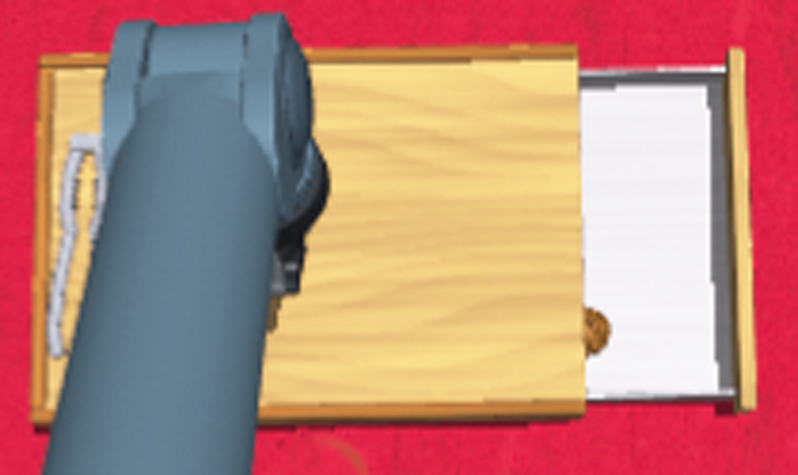

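Shell 3 lies in the tray at crop (597,332) and nothing else has moved. Next is shell 2.

Request:
drive_tool:
  motion:
    - [30, 0, 0, 0]
    - [22, 0, 0, 0]
    - [0, 0, 0, 0]
    - [0, 0, 0, 0]

```text
t: 7.25
position: [0.5493, 0.1838, 0.1129]
eef_rot: [0.702, 0.712, -0.0, -0.0]
ft_force: [1.0, -0.4, 0.2]
grip_width: 0.0
gripper_force: 0.0
```

Request:
drive_tool:
  motion:
    - [19, 4, 0, 0]
    - [0, 0, 0, 0]
    - [0, 0, 20, 0]
    - [0, 0, 14, 0]
    - [0, 0, 0, 0]

```text
t: 7.75
position: [0.5524, 0.2014, 0.0773]
eef_rot: [0.703, 0.711, -0.002, -0.0]
ft_force: [-0.6, -0.1, -0.2]
grip_width: 0.0005
gripper_force: 0.0
```

Request:
drive_tool:
  motion:
    - [0, 0, 0, 0]
    - [0, 0, 0, 0]

```text
t: 7.95
position: [0.5539, 0.2018, 0.0797]
eef_rot: [0.703, 0.711, 0.0, 0.0]
ft_force: [-0.1, 0.3, 0.5]
grip_width: 0.0004
gripper_force: 0.0
```

```bash
python3 look.py
```

```text
top [247.7 192.2] [10 15 66] [0.6185 0.1896 0.06  ]
top [258.5 216.3] [ 14  13 113] [0.5536 0.1597 0.06  ]
top [232.6 234.4] [13 19 97] [0.5059 0.2266 0.06  ]
[0.554  0.202  0.0798] [ 0.7 -0.   0.4]
```

Aligned. I'll sweep shell 2.

Request:
drive_tool:
  motion:
    - [-10, 0, 1, 0]
    - [-10, 0, 0, 0]
    - [-10, 0, 0, 0]
    - [-10, 0, 0, 0]
    - [-10, 0, 0, 0]

```text
t: 8.5
position: [0.5543, 0.1508, 0.0785]
eef_rot: [0.704, 0.711, 0.0, 0.0]
ft_force: [0.4, 0.5, 0.7]
grip_width: -0.0
gripper_force: 0.4
```

```bash
python3 look.py
```

```text
top [272.6 216.2] [ 15  14 105] [0.5537 0.1226 0.06  ]
top [255.2 236.8] [10  7 38] [0.4993 0.1673 0.06  ]
[0.5544 0.1483 0.0785] [-0.4 -1.9  0.5]
```

Request:
drive_tool:
  motion:
    - [-10, 0, 0, 0]
    - [-10, 0, 0, 0]
    - [-10, 0, 0, 0]
    - [-10, 0, 0, 0]
    - [-10, 0, 0, 0]

```text
t: 9.05
position: [0.5548, 0.1013, 0.0784]
eef_rot: [0.703, 0.711, 0.0, 0.0]
ft_force: [0.0, 0.0, 1.1]
grip_width: -0.0
gripper_force: 0.6
```

```bash
python3 look.py
```

```text
top [230.4 218.1] [ 9 24 51] [0.549  0.2335 0.06  ]
top [291.6 216.5] [14 14 84] [0.5526 0.0728 0.06  ]
[0.5548 0.0986 0.0784] [ 0.1 -1.3  0.3]
```

Request:
drive_tool:
  motion:
    - [-10, -2, 0, 0]
    - [-10, 0, 0, 0]
    - [-10, 0, 0, 0]
    - [-10, 0, 0, 0]
    - [-10, 0, 0, 0]

```text
t: 9.6
position: [0.5533, 0.0512, 0.0783]
eef_rot: [0.703, 0.711, -0.0, 0.0]
ft_force: [0.7, 0.0, 0.5]
grip_width: -0.0001
gripper_force: 0.5
```

```bash
python3 look.py
```

```text
top [245.7 192.9] [ 13  12 101] [0.6165 0.195  0.06  ]
top [248.8 228.2] [ 24  51 324] [0.522  0.1845 0.06  ]
top [311.5 217.6] [12 12 77] [0.5497 0.0207 0.06  ]
[0.5532 0.0485 0.0784] [-0.2 -1.2  0.6]
```

Request:
drive_tool:
  motion:
    - [-10, -1, 0, 0]
    - [-10, 0, 0, 0]
    - [-10, 0, 0, 0]
    - [-10, 0, 0, 0]
    - [-10, 0, 0, 0]

```text
t: 10.15
position: [0.5528, 0.0011, 0.0782]
eef_rot: [0.703, 0.711, -0.0, 0.0]
ft_force: [-0.0, 0.3, 0.5]
grip_width: 0.0001
gripper_force: 0.4
```

```bash
python3 look.py
```

```text
top [245.6 192.9] [ 13  12 100] [0.6165 0.1951 0.06  ]
top [268.5 230.9] [ 33  52 624] [0.5146 0.1329 0.06  ]
[ 0.5527 -0.0015  0.0784] [ 0.2 -1.5  0. ]
```

Request:
drive_tool:
  motion:
    - [-10, -2, 0, 0]
    - [-10, 0, 0, 0]
    - [-10, 0, 0, 0]
    - [-8, 0, 0, 0]
    - [-4, 0, 0, 0]

```text
t: 10.7
position: [0.5512, -0.0415, 0.0783]
eef_rot: [0.704, 0.71, -0.0, 0.0]
ft_force: [0.8, 0.2, 0.9]
grip_width: 0.0001
gripper_force: 0.0
```

Request:
drive_tool:
  motion:
    - [0, 0, 0, 0]
    - [0, 0, -40, 0]
    - [40, 10, 0, 0]
    - [45, 11, 0, 0]
    - [45, 11, 0, 0]

```text
t: 11.2
position: [0.5823, 0.092, 0.1188]
eef_rot: [0.704, 0.711, 0.001, 0.0]
ft_force: [-0.1, 0.4, -0.4]
grip_width: -0.0001
gripper_force: 0.0
```

Request:
drive_tool:
  motion:
    - [45, 11, 0, 0]
    - [45, 11, 0, 0]
    - [40, 10, 0, 0]
    - [21, 0, 0, 0]
    - [0, 0, 0, 0]

```text
t: 11.7
position: [0.6107, 0.2495, 0.1175]
eef_rot: [0.7, 0.714, 0.001, -0.002]
ft_force: [-0.8, 0.8, 1.0]
grip_width: -0.0
gripper_force: 0.0
```

Request:
drive_tool:
  motion:
    - [0, 0, 0, 0]
    - [0, 0, 0, 0]

```text
t: 11.9
position: [0.6122, 0.2391, 0.1181]
eef_rot: [0.704, 0.71, -0.001, 0.0]
ft_force: [-0.1, -0.1, -0.4]
grip_width: -0.0001
gripper_force: 0.0
```

```bash
python3 look.py; python3 - <<'E'
from h import *
cv2.imwrite("pics/f.png",cv2.resize(r.camera("top")[155:280,185:395],None,fx=3.8,fy=3.8,interpolation=cv2.INTER_CUBIC))
E
```

```text
top [245.7 192.9] [ 13  12 101] [0.6165 0.195  0.06  ]
top [220.4 212.3] [ 7 15 65] [0.5646 0.2604 0.06  ]
[0.6124 0.2388 0.1182] [ 0.1 -0.9  0.1]
```

View pics/f.png

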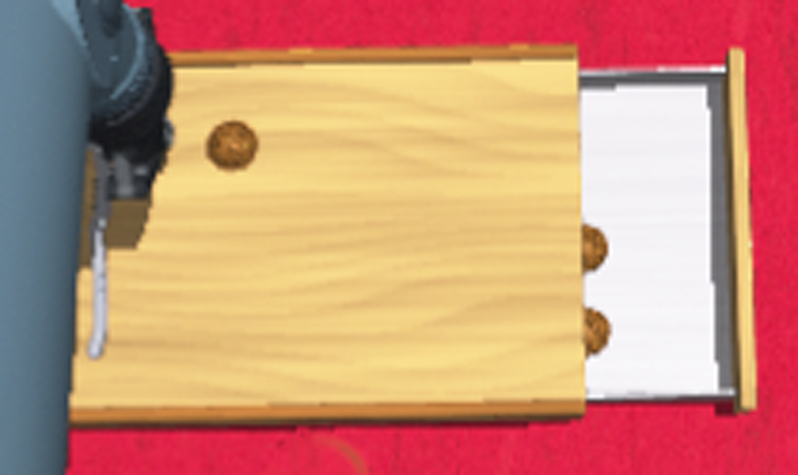

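Shell 2 is in the tray too, at crop (597,247). Shell 1 is untouched at (232,145) and is next.

Request:
drive_tool:
  motion:
    - [0, 4, 0, 0]
    - [0, 0, 25, 0]
    - [0, 0, 14, 0]
    - [0, 0, 0, 0]
    - [0, 0, 0, 0]

```text
t: 12.5
position: [0.616, 0.2413, 0.079]
eef_rot: [0.703, 0.711, -0.001, -0.0]
ft_force: [-0.3, 0.0, 0.0]
grip_width: -0.0001
gripper_force: 0.0
```

Request:
drive_tool:
  motion:
    - [-10, 0, 0, 0]
    - [-10, 0, 0, 0]
    - [-10, 0, 0, 0]
    - [-10, 0, 0, 0]
    - [-10, 0, 0, 0]

```text
t: 13.0
position: [0.6169, 0.1904, 0.0795]
eef_rot: [0.704, 0.711, 0.0, 0.0]
ft_force: [-1.0, -0.1, 0.2]
grip_width: 0.0001
gripper_force: 0.1
```

```bash
python3 look.py
```

```text
top [257.7 193.7] [ 15  13 107] [0.6143 0.1631 0.06  ]
top [237.6 208.9] [ 15  22 129] [0.5735 0.2153 0.06  ]
[0.617  0.1876 0.0795] [-0.1 -2.2  0.5]
```

Request:
drive_tool:
  motion:
    - [-10, -2, 1, 0]
    - [-10, -1, 0, 0]
    - [-10, 0, 0, 0]
    - [-10, 0, 0, 0]
    - [-10, 0, 0, 0]

```text
t: 13.55
position: [0.6147, 0.1413, 0.0787]
eef_rot: [0.703, 0.711, 0.0, 0.0]
ft_force: [0.0, 1.6, 2.9]
grip_width: -0.0002
gripper_force: 1.5
```

```bash
python3 look.py
```

```text
top [276.1 194.1] [13 13 99] [0.6132 0.1144 0.06  ]
top [258.9 213.2] [14 10 72] [0.5619 0.1588 0.06  ]
[0.6147 0.1383 0.0787] [-0.5 -1.2  2.4]
```

Request:
drive_tool:
  motion:
    - [-10, -1, 0, 0]
    - [-10, 0, 0, 0]
    - [-10, 0, 0, 0]
    - [-10, 0, 0, 0]
    - [-10, 0, 0, 0]

```text
t: 14.1
position: [0.6141, 0.0911, 0.0785]
eef_rot: [0.703, 0.711, 0.0, 0.0]
ft_force: [-0.3, 2.9, 5.1]
grip_width: -0.0001
gripper_force: 2.3
```

```bash
python3 look.py
```

```text
top [295.4 194.7] [13 13 89] [0.6111 0.0633 0.06  ]
top [280.  213.7] [ 6  9 32] [0.5604 0.1034 0.06  ]
[0.614  0.0881 0.0785] [-0.6 -1.1  3.3]
```

The vertical force is climbing. I'll back off briefly and re-approach, recentred.

Request:
drive_tool:
  motion:
    - [14, -3, 0, 0]
    - [0, 0, 1, 0]
    - [-5, 0, 0, 0]
    - [-8, 0, 0, 0]
    - [-8, 0, 0, 0]

```text
t: 14.65
position: [0.6105, 0.0836, 0.0767]
eef_rot: [0.703, 0.711, -0.001, 0.0]
ft_force: [0.2, 1.0, -0.7]
grip_width: -0.0004
gripper_force: 0.0
```

Request:
drive_tool:
  motion:
    - [-8, 0, 0, 0]
    - [-8, 0, 0, 0]
    - [-8, 0, 0, 0]
    - [-8, 0, 0, 0]
    - [-8, 0, 0, 0]

```text
t: 15.15
position: [0.6114, 0.0439, 0.0773]
eef_rot: [0.703, 0.711, 0.0, 0.0]
ft_force: [0.3, 0.1, 0.3]
grip_width: 0.0002
gripper_force: 0.0
```

```bash
python3 look.py
```

```text
top [253.  198.9] [ 14  34 123] [0.6003 0.1751 0.06  ]
top [313.8 195.1] [13 14 81] [0.6099 0.0146 0.06  ]
[0.6114 0.0417 0.0774] [ 0.3 -1.3  0.3]
```

Request:
drive_tool:
  motion:
    - [-10, -1, 0, 0]
    - [-10, 0, 0, 0]
    - [-10, 0, 0, 0]
    - [-10, 0, 0, 0]
    - [-10, 0, 0, 0]

```text
t: 15.7
position: [0.6109, -0.0063, 0.0773]
eef_rot: [0.703, 0.711, -0.0, 0.0]
ft_force: [-0.3, 0.5, -0.3]
grip_width: 0.0
gripper_force: 0.2
```

Request:
drive_tool:
  motion:
    - [-10, -1, 0, 0]
    - [-10, 0, 0, 0]
    - [-8, 0, 0, 0]
    - [-6, 0, 0, 0]
    - [0, 0, 0, 0]

```text
t: 16.2
position: [0.6101, -0.041, 0.0773]
eef_rot: [0.704, 0.71, -0.0, 0.0]
ft_force: [1.1, 0.5, 0.0]
grip_width: 0.0
gripper_force: 0.0
```

Request:
drive_tool:
  motion:
    - [0, 0, 0, 0]
    - [0, 0, -40, 0]
    - [0, 0, -20, 0]
    - [-40, -12, 0, 0]
    - [-40, -12, 0, 0]

```text
t: 16.7
position: [0.5889, -0.1171, 0.1384]
eef_rot: [0.701, 0.713, 0.001, 0.001]
ft_force: [0.0, -1.6, 0.4]
grip_width: -0.0
gripper_force: 0.0
```

Request:
drive_tool:
  motion:
    - [-40, -14, 0, 0]
    - [-40, -14, 0, 0]
    - [0, 0, 0, 0]
    - [0, 0, 0, 0]

```text
t: 17.1
position: [0.5595, -0.2009, 0.1373]
eef_rot: [0.704, 0.71, 0.0, -0.0]
ft_force: [-0.1, 0.9, 0.3]
grip_width: 0.0001
gripper_force: 0.0
```

```bash
python3 look.py; python3 - <<'E'
from h import *
t=r.camera("top");cv2.imwrite("pics/g.png",cv2.resize(t[155:280,185:435],None,fx=3.2,fy=3.2,interpolation=cv2.INTER_CUBIC))
E
```

```text
top [323.9 247.4] [ 23  31 345] [ 0.4708 -0.0115  0.06  ]
[ 0.5604 -0.1988  0.1371] [-0.   0.3 -0.8]
```

View pics/g.png

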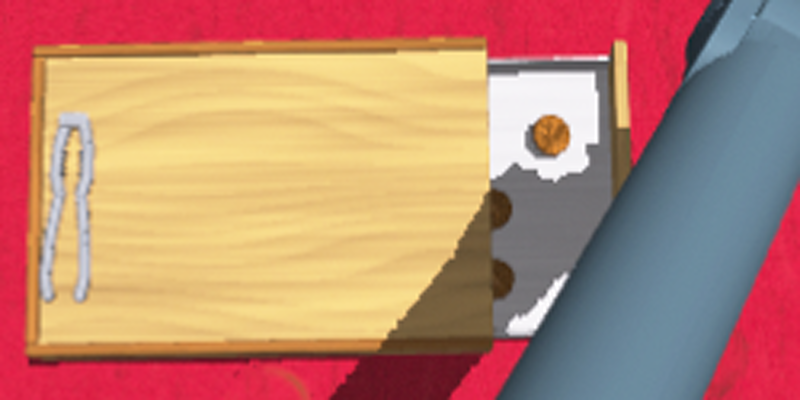

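All three shells are in the tray: shell 1 at (550,135), the others at (500,209) and (500,279). The nutcracker hasn't moved. Now I'll go down in front of the panel and push the tray home.

Request:
drive_tool:
  motion:
    - [-10, -2, 0, 0]
    - [0, 0, 0, 0]
    - [0, 0, 45, 0]
    - [0, 0, 30, 0]
    - [0, 0, 11, 0]

```text
t: 17.7
position: [0.5559, -0.208, 0.0479]
eef_rot: [0.703, 0.711, -0.001, -0.003]
ft_force: [-0.9, 0.6, -0.4]
grip_width: -0.0001
gripper_force: 0.0
```

Request:
drive_tool:
  motion:
    - [0, 0, 0, 0]
    - [8, 0, 0, 0]
    - [8, 0, 0, 0]
    - [8, 0, 0, 0]
    - [8, 0, 0, 0]

```text
t: 18.2
position: [0.5588, -0.1766, 0.0524]
eef_rot: [0.703, 0.711, 0.001, 0.001]
ft_force: [-0.9, -0.0, 0.5]
grip_width: -0.0
gripper_force: 0.0
```

Request:
drive_tool:
  motion:
    - [8, 0, 0, 0]
    - [8, 0, 0, 0]
    - [8, 0, 0, 0]
    - [8, 0, 0, 0]
    - [8, 0, 0, 0]

```text
t: 18.7
position: [0.5575, -0.1374, 0.0514]
eef_rot: [0.703, 0.711, -0.0, 0.0]
ft_force: [0.2, -1.6, 1.3]
grip_width: -0.0002
gripper_force: 0.9
```

Request:
drive_tool:
  motion:
    - [10, 0, 0, 0]
    - [10, 0, 0, 0]
    - [10, 0, 0, 0]
    - [10, 0, 0, 0]
    - [8, 0, 0, 0]

```text
t: 19.2
position: [0.5567, -0.0884, 0.0511]
eef_rot: [0.703, 0.711, -0.0, -0.0]
ft_force: [0.4, -1.8, 1.4]
grip_width: -0.0001
gripper_force: 0.9
```

Request:
drive_tool:
  motion:
    - [5, 0, 0, 0]
    - [4, 0, 0, 0]
    - [4, 0, 0, 0]
    - [3, 0, 0, 0]

```text
t: 19.6
position: [0.5564, -0.0738, 0.0511]
eef_rot: [0.703, 0.711, -0.0, -0.0]
ft_force: [0.8, -0.9, -0.5]
grip_width: 0.0
gripper_force: 0.8
```

Request:
drive_tool:
  motion:
    - [3, 0, 0, 0]
    - [2, 0, 0, 0]
    - [2, 0, 0, 0]

```text
t: 19.9
position: [0.5564, -0.0705, 0.0512]
eef_rot: [0.704, 0.71, -0.001, 0.002]
ft_force: [0.8, -8.7, -3.4]
grip_width: 0.0002
gripper_force: 4.5
```

Request:
drive_tool:
  motion:
    - [1, 0, 0, 0]
    - [1, 0, 0, 0]
    - [1, 0, 0, 0]

```text
t: 20.2
position: [0.5563, -0.0705, 0.0512]
eef_rot: [0.705, 0.71, -0.002, 0.004]
ft_force: [1.0, -11.6, -4.9]
grip_width: 0.0003
gripper_force: 5.8
```

The position has stopped at y = -0.0705 while the force rises, so the tray is at its stop. I'll press slightly more, then retreat and check.

Request:
drive_tool:
  motion:
    - [2, 0, 0, 0]
    - [2, 0, 0, 0]
    - [0, 0, 0, 0]

```text
t: 20.5
position: [0.5563, -0.0704, 0.0513]
eef_rot: [0.706, 0.709, -0.004, 0.006]
ft_force: [2.1, -16.7, -4.9]
grip_width: -0.0002
gripper_force: 7.8
```

Request:
drive_tool:
  motion:
    - [-10, 0, 0, 0]
    - [-25, 0, 0, 0]
    - [-35, 0, 0, 0]
    - [-35, 0, 0, 0]
    - [0, 0, -45, 0]

```text
t: 21.0
position: [0.5507, -0.1697, 0.0906]
eef_rot: [0.706, 0.708, -0.006, -0.005]
ft_force: [0.2, 0.0, -0.4]
grip_width: 0.0001
gripper_force: 0.0
```

Request:
drive_tool:
  motion:
    - [0, 0, -50, 0]
    - [-30, 0, -40, 0]
    - [-30, 0, 0, 0]
    - [-30, 0, 0, 0]
    - [0, 0, 0, 0]

```text
t: 21.5
position: [0.5576, -0.2596, 0.1875]
eef_rot: [0.706, 0.709, -0.0, 0.001]
ft_force: [-0.7, -0.5, 0.2]
grip_width: -0.0005
gripper_force: 0.0
```

```bash
python3 - <<'E'
from h import *
t=r.camera("top");s=r.camera("side")
cv2.imwrite("pics/i.png",np.vstack([cv2.resize(t[100:340,120:545],(600,339)),cv2.resize(s[190:290,130:510],(600,158))]))
a=cv2.imread("pics/top0.png");d=cv2.absdiff(a,t).max(2)
for n,b in dict(nutcr=(196,186,218,252),dish=(470,215,528,270),mug=(485,272,540,315),cup=(135,280,195,312)).items(): print(n,(d[b[1]:b[3],b[0]:b[2]]>40).sum())
print(r.get_obs()["position"])
E
```

```text
nutcr 0
dish 2
mug 0
cup 0
[ 0.55842875 -0.25426545  0.18603751]
```

View pics/i.png

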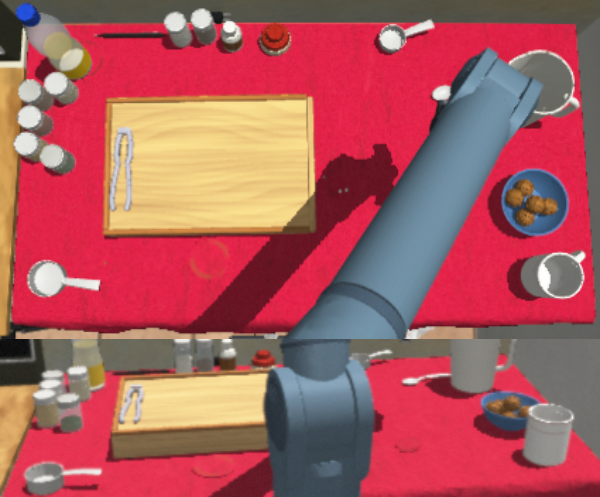

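The tray's front panel sits flush against the board's end. The board is clear except for the nutcracker, and nothing else has moved.

```bash
python3 -c "
from rig import r
print(r.hand_in())"
```

```text
the job is handed in; nothing more can be done
None
```

Job handed in: I swept all three shells into the scrap tray and pushed it home to its stop, and the nutcracker, nut dish, measuring cup and mug are where they started.

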